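# Lever the stuck lids off the sample tins

## Robot

A 6-joint arm with a two-finger parallel gripper is mounted at the origin on the work surface. World frame = base frame: x ahead of the robot, y to its left, z up, the work surface at z = 0. Lengths are in m, angles in rad, forces in N, time in s.
With the tool pointing down it reaches from about 0.35 to 0.775 m from the base axis. Payload 7.3 kg.
Tool frame: the origin (TCP) lies on the centre line of the jaws, within the pads' length; the fingertips stand 8 mm ahead of it and the grasp point (between the pads) lies 11 mm behind it (r.tip_reach is the distance from the TCP to the fingertips, in m); z points along the fingers, y is the line along which they close (so a half turn about z gives the same grasp; the last joint's range is limited). The gripper opens to 92 mm and grips with 3 to 60 N. Pads are 19 mm wide; open, the fingers measure 130 mm over their backs; the gripper's body (75 mm by 190 mm) begins 47 mm behind the grasp point.
Start: joints at [-1.257, 0.342, 1.524, -0, 1.275, -0.146], TCP at [0.233, -0.47, 0.235] pointing down, gripper open.
Joint ranges: [-2.53, 2.53], [-0.77, 2.02], [0.04, 2.7], [-1, 4.14], [0.28, 2.66], [-3.11, 3.11]. Speed limits (rad/s): [2.57, 2.57, 3.14, 3.14, 3.14, 3.14].

## Interface

Orientations are given as a rotation vector (axis times angle).
In Python, from plant import r gives the robot as it stands.
- The arm moves only by the shell command python3 -m crank 'ROWS'. ROWS is JSON, a list of rows, each a list of 7 numbers: the opening in per cent of the stroke, from 0 (shut) to 100 (fully open), then the shift along the tool's x, y, z in cm, then the turn, a rotation vector about the tool's x, y, z in degrees. In form: [[fingers, x, y, z, rx, ry, rz], ...]. A call has exactly 10 rows; each row shifts and turns the commanded pose from where the row before left it, along the tool's axes as they then stand; what a row does not reach is not made up. A row lasts 1/12 s, in which the tool goes at most 41.7 mm and 7.16 degrees, less where a joint would pass 70% of its speed; a pose out of reach is approached as far as the arm can. A call is refused whole if a number of a shift passes 4.17 or a number of a turn 7.16, either way. A call with a gripper value outside its range is refused whole. The fingers move at their own pace and stop on an object; the grip force is fixed at half the most. Time passes only in rows, so rows that do not move let the fingers close, or fill a call up. It gives the time, the measured TCP pose, the force, the opening and the grip force at its end, in the units of the state.
- r.get_state(): the state, without advancing time (a new reading comes with each control period).
- r.camera(name): name is "side" or "top" or "wrist"; returns (picture, depth): 384x512x3 uint8, blue, green, red; 384x512 float32, m along the optical axis (not along the pixel's ray), 0 where there is no reading.
- r.calibration(name): a dict with "K" (3x3 intrinsics, pixels), "R" (3x3) and "t" (3): a world point X has camera coordinates R X + t; the wrist camera has in their place "hand_eye" (4x4, takes a point from camera to tool coordinates, whose origin is the TCP and whose axes are the flange's). Camera axes: x right, y down, z forward; pixel columns grow to the right and rows downward; lengths in m; the calibration is good to about 2 mm. A picture is of the moment at which its call begins: read the wrist's pose just before it. calibration takes no time and is no camera call.
- r.close_job(): hands the job in; it is judged then, once.
The state is a dict: "clock": time; "qpos": joint angles; "qvel": joint speeds; "tau": joint torques, N m; "position": TCP position; "ee_rot": TCP orientation; "wrist_force": force on the tool from outside, world axes, zero at the start; "moment": the same for the moment, N m; "opening": finger opening in m; "grasp_force": force on a finger pad.
Only numpy, scipy, OpenCV 4.12 (cv2) and the standard library are available. Lean on these libraries where they do the work, as an engineer would, in place of code of your own. Each camera call takes 0.05 s, during which the arm holds its last target. There are 200 camera calls.

## Task

Open the closed sample tins in the blue carrier. First clear the brass weight and the jar from in front of the carrier and stand them upright on the green mat; then lever every closed lid up out of its tin with the red-handled lid lever (nothing else may touch a lid that is still down). Finish with all the lids lying flat, side by side and top up in the white tray, the lever lying back on the green mat with the weight and the jar, and everything else left alone.

Things in the scene. Friction and masses are not known exactly. Their poses are not given: they have to be found in the camera images.
- carrier: blue tin carrier fixed on the bench; four tins in a row along its y at -127.5, -42.5, 42.5, 127.5 mm. Origin on the bench under mid-row; its front (-x) faces the robot. Flat deck 360 mm long (y), top 85 mm above the bench; its straight front edge, 60 mm before the tins' axes, is the fulcrum, rear edge 45 mm behind them. Free space below and before the front edge; only lids rise above the deck
- tin0 (a point): centre of tin 0's mouth (45 mm across), level with the deck top; axes as the carrier. A spring catch at the front (-x) of the mouth holds the lid's plug: the front of the flange must be levered up about 5 mm (10 to 15 N there; some 15 degrees of lever swing); then the catch snaps under the plug and keeps that side up, the lid tilted 0.14 rad, its centre 3 to 4 mm higher, to be lifted out freely
- tin1 (a point): centre of tin 1's mouth (45 mm across), level with the deck top; axes as the carrier. A spring catch at the front (-x) of the mouth holds the lid's plug: the front of the flange must be levered up about 5 mm (10 to 15 N there; some 15 degrees of lever swing); then the catch snaps under the plug and keeps that side up, the lid tilted 0.14 rad, its centre 3 to 4 mm higher, to be lifted out freely
- tin2 (a point): centre of tin 2's mouth (45 mm across), level with the deck top; axes as the carrier. A spring catch at the front (-x) of the mouth holds the lid's plug: the front of the flange must be levered up about 5 mm (10 to 15 N there; some 15 degrees of lever swing); then the catch snaps under the plug and keeps that side up, the lid tilted 0.14 rad, its centre 3 to 4 mm higher, to be lifted out freely
- tin3 (a point): centre of tin 3's mouth (45 mm across), level with the deck top; axes as the carrier. A spring catch at the front (-x) of the mouth holds the lid's plug: the front of the flange must be levered up about 5 mm (10 to 15 N there; some 15 degrees of lever swing); then the catch snaps under the plug and keeps that side up, the lid tilted 0.14 rad, its centre 3 to 4 mm higher, to be lifted out freely
- lid0_mid (a point): brass lid of tin 0 (absent: that tin is open), 50 g; point on its axis, half-way up its 22 mm; z up. From the top: flange 66 mm across, 5 mm thick; shoulder 51 mm across, 6.5 mm high; plug 10.5 mm long, 43 mm across at its foot. Closed, the shoulder sits on the deck, this point is 0.5 mm above the deck, and a gap 6.5 mm high, 7.5 mm deep is left all round under the flange for the blade
- lid1_mid (a point): brass lid of tin 1 (absent: that tin is open), 50 g; point on its axis, half-way up its 22 mm; z up. From the top: flange 66 mm across, 5 mm thick; shoulder 51 mm across, 6.5 mm high; plug 10.5 mm long, 43 mm across at its foot. Closed, the shoulder sits on the deck, this point is 0.5 mm above the deck, and a gap 6.5 mm high, 7.5 mm deep is left all round under the flange for the blade
- lid2_mid (a point): brass lid of tin 2 (absent: that tin is open), 50 g; point on its axis, half-way up its 22 mm; z up. From the top: flange 66 mm across, 5 mm thick; shoulder 51 mm across, 6.5 mm high; plug 10.5 mm long, 43 mm across at its foot. Closed, the shoulder sits on the deck, this point is 0.5 mm above the deck, and a gap 6.5 mm high, 7.5 mm deep is left all round under the flange for the blade
- lid3_mid (a point): brass lid of tin 3 (absent: that tin is open), 50 g; point on its axis, half-way up its 22 mm; z up. From the top: flange 66 mm across, 5 mm thick; shoulder 51 mm across, 6.5 mm high; plug 10.5 mm long, 43 mm across at its foot. Closed, the shoulder sits on the deck, this point is 0.5 mm above the deck, and a gap 6.5 mm high, 7.5 mm deep is left all round under the flange for the blade
- lever_grip (a point): middle of the lid lever's red handle; x points along the tool to the blade tip, z up as it lies. Handle 100 mm long, 24 mm wide, 22 mm high, flat-sided, this point 11 mm above its underside. The straight flat steel blade, 14 mm wide, 3 mm thick, runs on along the handle's axis at mid height; its tip is 130 mm from this point. 110 g, balance point 8 mm from here towards the tip
- lever_mid (a point): point on the lid lever's axis, 45 mm from lever_grip towards the tip (near the front end of the handle); axes as lever_grip
- lever_tip (a point): tip of the lever's blade, on its axis
- mat: dark green rubber mat fixed on the bench, 300 mm (x) by 180 mm (y), 3 mm thick; origin under its centre
- tray: white plastic tray fixed on the bench, 280 mm (x) by 160 mm (y) outside, walls and floor 3 mm thick, rim 22 mm high; origin under its centre
- weight_mid (a point): brass 500 g weight standing in front of the carrier, 44 mm across up to 40 mm height, with a knob, 62 mm high in all; point on its axis 21 mm above its underside
- jar_mid (a point): squat white jar with a blue cap standing in front of the carrier, 58 mm across, 48 mm high, about 200 g; point on its axis 24 mm above its underside
- bowl: white bowl, 120 mm across, 55 mm high; to be left alone
- brush: soil brush, 200 mm long, wooden handle; to be left alone
- spoon: scoop with black handle, 200 mm long; to be left alone
- can: small closed aluminium can, 60 mm across, 55 mm high; to be left alone
- weight_s: small brass weight, 32 mm across, 46 mm high; to be left alone
- wash: clear wash bottle with a red cap, 64 mm across, 150 mm high; to be left alone

How it is judged:
On the way, in this order (a step that is already met when the one before it is completed fails the run):
1. the brass weight and the jar both stand upright on the green mat (x of weight_mid in the frame of mat between -0.15 and 0.15 m and y of weight_mid in the frame of mat between -0.09 and 0.09 m and z of weight_mid in the frame of mat below 0.028 m and angle between each of weight_mid, jar_mid's own z axis and vertical below 0.2 rad and x of jar_mid in the frame of mat between -0.15 and 0.15 m and y of jar_mid in the frame of mat between -0.09 and 0.09 m and z of jar_mid in the frame of mat below 0.031 m), for 0.2 s.
2. every lid has been levered up out of its seat (not (horizontal distance between lid0_mid and tin0 below 0.015 m and z of lid0_mid in the frame of tin0 below 0.0015 m) and not (horizontal distance between lid1_mid and tin1 below 0.015 m and z of lid1_mid in the frame of tin1 below 0.0015 m) and not (horizontal distance between lid2_mid and tin2 below 0.015 m and z of lid2_mid in the frame of tin2 below 0.0015 m) and not (horizontal distance between lid3_mid and tin3 below 0.015 m and z of lid3_mid in the frame of tin3 below 0.0015 m)), for 0.2 s.
At the end, for the whole second after the job is handed in: Every lid lies on the white tray's floor within its walls, not stacked, top up (0.15 rad); the lever's handle lies on the mat within its edges; weight and jar stand upright (0.2 rad) on the mat, centres within its edges; all at rest (all of step 1 and x of lid0_mid in the frame of tray between -0.137 and 0.137 m and y of lid0_mid in the frame of tray between -0.077 and 0.077 m and z of each of lid0_mid, lid1_mid, lid2_mid, lid3_mid in the frame of tray below 0.018 m and angle between each of lid0_mid, lid1_mid, lid2_mid, lid3_mid's own z axis and vertical below 0.15 rad and linear speed of each of lid0, lid1, lid2, lid3, lever, weight, jar below 0.02 m/s and x of lid1_mid in the frame of tray between -0.137 and 0.137 m and y of lid1_mid in the frame of tray between -0.077 and 0.077 m and x of lid2_mid in the frame of tray between -0.137 and 0.137 m and y of lid2_mid in the frame of tray between -0.077 and 0.077 m and x of lid3_mid in the frame of tray between -0.137 and 0.137 m and y of lid3_mid in the frame of tray between -0.077 and 0.077 m and x of lever_grip in the frame of mat between -0.15 and 0.15 m and y of lever_grip in the frame of mat between -0.09 and 0.09 m and x of lever_mid in the frame of mat between -0.15 and 0.15 m and y of lever_mid in the frame of mat between -0.09 and 0.09 m and z of lever_grip in the frame of mat below 0.022 m); the robot touches nothing.
It fails at once if the gripper, the arm, the weight or the jar touches a lid that still sits down in its tin ((horizontal distance between lid0_mid and tin0 below 0.015 m and z of lid0_mid in the frame of tin0 below 0.0015 m and contact force between any of the fingers, the arm, weight, jar and lid0 above 1 N) or (horizontal distance between lid1_mid and tin1 below 0.015 m and z of lid1_mid in the frame of tin1 below 0.0015 m and contact force between any of the fingers, the arm, weight, jar and lid1 above 1 N) or (horizontal distance between lid2_mid and tin2 below 0.015 m and z of lid2_mid in the frame of tin2 below 0.0015 m and contact force between any of the fingers, the arm, weight, jar and lid2 above 1 N) or (horizontal distance between lid3_mid and tin3 below 0.015 m and z of lid3_mid in the frame of tin3 below 0.0015 m and contact force between any of the fingers, the arm, weight, jar and lid3 above 1 N)).
It fails at once if a bystander (bowl, brush, scoop, small can, small weight, wash bottle) shifted by more than 30 mm (distance of any of bowl, brush, spoon, can, weight_s, wash from where it was at the start of the episode above 0.03 m).
Of lid0, lid1, lid2, lid3 only 2 to 3 are there at a start; the rules pass over those that are not, and their reading is None.
At some moment in a run one of lever, weight, jar may be knocked a few centimetres aside while the robot is not near it.
It also fails if it takes over 210 s, if anything falls off the work surface, if the arm or the gripper's body presses on something with over 40 N, if the wrist force passes 120 N, or if a joint passes its speed limit or range.

## Working session

There is one attempt and no reset: what is moved stays moved. The work goes in short steps, Python scripts to look and compute and a shell command to move; the robot and the scene stay as the last step left them, time stands still between calls to the robot, and variables do not carry over. Pictures are saved under pics/ and viewed, at most 16 in all, crops included, and the job is handed in when it is done.

```bash
ls; mkdir -p pics
python3 - <<'E'
from plant import r
import cv2,numpy as np
for n in("top","side"):
    p,d=r.camera(n); cv2.imwrite(f"pics/{n}0.png",p); np.save(f"pics/{n}0.npy",d); c=r.calibration(n); print(n,c["K"].round(1).tolist(),c["R"].round(3).tolist(),c["t"].round(3).tolist())
print(r.calibration("wrist")); s=r.get_state(); print(s)
E
```

```text
pics
top [[456.2, 0.0, 258.2], [0.0, 456.2, 189.7], [0.0, 0.0, 1.0]] [[-0.023, -1.0, -0.008], [-0.994, 0.024, -0.106], [0.106, 0.006, -0.994]] [0.006, 0.54, 1.322]
side [[392.8, 0.0, 251.4], [0.0, 392.8, 190.6], [0.0, 0.0, 1.0]] [[-0.999, -0.049, 0.008], [-0.039, 0.666, -0.745], [0.031, -0.745, -0.667]] [0.506, 0.08, 1.064]
{'K': array([[321.39612923,   0.        , 250.82267146],
       [  0.        , 321.39612923, 194.74582513],
       [  0.        ,   0.        ,   1.        ]]), 'hand_eye': array([[-1.33073845e-03, -9.54765468e-01, -2.97356907e-01,
         8.08855147e-02],
       [ 9.99998941e-01, -1.09522748e-03, -9.58617931e-04,
        -1.42010787e-04],
       [ 5.89581841e-04, -2.97357868e-01,  9.54765914e-01,
        -1.50457854e-01],
       [ 0.00000000e+00,  0.00000000e+00,  0.00000000e+00,
         1.00000000e+00]])}
{'clock': 0.1, 'qpos': array([-1.25699746e+00,  3.42664039e-01,  1.52495271e+00, -1.16598396e-05,
        1.27537281e+00, -1.45987392e-01]), 'qvel': array([ 0.00254359, -0.00131624, -0.00229411, -0.00030293, -0.00129382,
        0.00055343]), 'tau': array([ 3.30655123e-03, -4.32002592e+01, -2.44696033e+01,  7.19611743e-02,
        5.25205024e-02, -4.83325073e-05]), 'position': array([ 0.23288296, -0.47012102,  0.23409784]), 'ee_rot': array([-3.05758403e+00, -7.15573821e-01,  2.01262718e-04]), 'wrist_force': array([0.54261481, 0.18394525, 0.25692356]), 'moment': array([ 0.01418624,  0.0260634 , -0.0187012 ]), 'grasp_force': 0.0, 'opening': 0.0919944961731575}
```

View pics/top0.png

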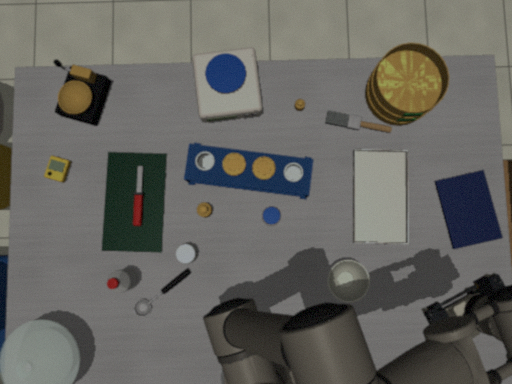

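View pics/side0.png

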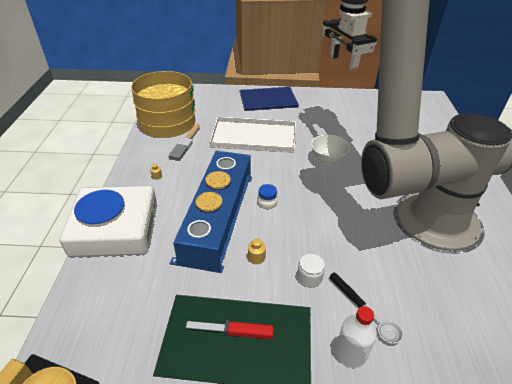

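The top view shows the carrier centred at about (249,171), with closed lids at (234,163) and (263,168) and open tins at (205,160) and (293,172). The weight is at (204,209), the jar at (271,215), the lever handle at (138,210) with its tip up the picture at (140,167), the mat at (135,202) and the tray at (381,196). The side view agrees.

```bash
cat > h.py <<'E'
from plant import r
import cv2,numpy as np
from scipy.spatial.transform import Rotation as Ro
def cam(n):
    c=r.calibration(n); K=c["K"]
    if n=="wrist":
        s=r.get_state(); T=np.eye(4); T[:3,:3]=Ro.from_rotvec(s["ee_rot"]).as_matrix(); T[:3,3]=s["position"]
        M=T@c["hand_eye"]; return K,M[:3,:3],M[:3,3]
    R,t=np.array(c["R"]),np.array(c["t"]); return K,R.T,-R.T@t
def ray(C,u,v,z):
    K,R,o=C; d=R@np.linalg.solve(K,[u,v,1.]); return o+d*(z-o[2])/d[2]
def dep(C,u,v,d):
    K,R,o=C; return o+R@(np.linalg.solve(K,[u,v,1.])*d)
def blobs(p,lo,hi,amin=30,box=None):
    m=cv2.inRange(cv2.cvtColor(p,cv2.COLOR_BGR2HSV),np.array(lo),np.array(hi))
    if box: k=np.zeros_like(m); x0,y0,x1,y1=box; k[y0:y1,x0:x1]=255; m&=k
    cs=[c for c in cv2.findContours(m,cv2.RETR_EXTERNAL,cv2.CHAIN_APPROX_NONE)[0] if cv2.contourArea(c)>=amin]
    return sorted(cs,key=cv2.contourArea,reverse=True)
def st():
    s=r.get_state(); R=Ro.from_rotvec(s["ee_rot"]); return s,R
def go(p,yaw=None,tilt=0):
    """turn (deg, tool axes, first) then shift (cm, tool axes after the turn) to TCP p; tool x at yaw, pitched by tilt about tool y"""
    s,R=st(); T=R
    if yaw is not None: T=Ro.from_euler("z",yaw)*Ro.from_rotvec([np.pi,0,0])*Ro.from_rotvec([0,tilt,0])
    print("turn",np.degrees((R.inv()*T).as_rotvec()).round(1),"shift cm",(T.inv().apply(np.array(p)-s["position"])*100).round(2),"opening",round(s["opening"],4))
E
cat > m1.py <<'E'
from h import *
p=cv2.imread("pics/top0.png"); D=np.load("pics/top0.npy"); C=cam("top")
def show(nm,cs,z,n=1):
    for c in cs[:n]:
        (u,v),sz,a=cv2.minAreaRect(c); x=ray(C,u,v,z); d=D[int(v),int(u)]
        print(nm,(round(u),round(v)),x.round(4),"depthpt",dep(C,u,v,d).round(3)); 
        print("   box",[ray(C,*q,z)[:2].round(3).tolist() for q in cv2.boxPoints(cv2.minAreaRect(c))])
show("carrier",blobs(p,(100,120,50),(125,255,255),200,(170,130,330,205)),.085)
show("lids",blobs(p,(10,90,90),(30,255,255),100,(215,145,280,185)),.0965,2)
show("weight",blobs(p,(10,90,60),(30,255,255),30,(190,195,220,225)),.05)
show("jar",blobs(p,(100,120,50),(125,255,255),30,(255,200,290,232)),.048)
show("mat",blobs(p,(60,60,10),(95,255,90),500,(90,140,180,265)),.003)
show("red",blobs(p,(0,150,60),(8,255,255),50,(120,180,150,240)),.025)
b=blobs(p,(0,0,100),(180,60,255),30,(134,160,146,192)); show("blade",b,.0155)
show("tray",blobs(p,(0,0,190),(180,40,255),1000,(340,140,420,255)),.01)
show("can",blobs(p,(0,0,170),(180,60,255),100,(170,235,205,270)),.055)
E
python3 m1.py
```

```text
carrier (248, 170) [0.5908 0.02   0.085 ] depthpt [0.591 0.02  0.084]
   box [[0.56, 0.204], [0.677, 0.188], [0.622, -0.165], [0.506, -0.146]]
lids (234, 164) [0.6075 0.0596 0.0965] depthpt [0.607 0.06  0.098]
   box [[0.64, 0.09], [0.638, 0.028], [0.575, 0.029], [0.577, 0.091]]
lids (264, 168) [ 0.5954 -0.0236  0.0965] depthpt [ 0.596 -0.024  0.095]
   box [[0.626, 0.005], [0.625, -0.054], [0.565, -0.052], [0.566, 0.007]]
weight (204, 210) [0.4836 0.1517 0.05  ] depthpt [0.483 0.15  0.064]
   box [[0.503, 0.172], [0.502, 0.131], [0.464, 0.132], [0.465, 0.172]]
jar (271, 215) [ 0.4632 -0.0424  0.048 ] depthpt [ 0.463 -0.042  0.048]
   box [[0.464, -0.01], [0.495, -0.043], [0.462, -0.074], [0.431, -0.042]]
mat (134, 202) [0.5155 0.3691 0.003 ] depthpt [0.515 0.369 0.005]
   box [[0.375, 0.462], [0.672, 0.452], [0.659, 0.274], [0.363, 0.289]]
red (137, 210) [0.4884 0.3535 0.025 ] depthpt [0.489 0.354 0.021]
   box [[0.533, 0.366], [0.533, 0.342], [0.444, 0.341], [0.444, 0.365]]
blade (139, 178) [0.5837 0.3505 0.0155] depthpt [0.585 0.353 0.008]
   box [[0.622, 0.357], [0.622, 0.345], [0.546, 0.344], [0.546, 0.356]]
```

Run:
```python
from h import *
go([.474,.151,.2],-.148)
p=cv2.imread("pics/top0.png"); C=cam("top")
g=cv2.cvtColor(p,cv2.COLOR_BGR2HSV); print(g[196,381],g[253,186],g[196,360])
for c in blobs(p,(0,0,120),(180,60,255),1500,(347,143,416,250))[:1]:
    for q in cv2.boxPoints(cv2.minAreaRect(c)): print(q,ray(C,*q,.022).round(3))
```

```text
turn [-0.1  0.  34.8] shift cm [ 14.69 -64.99   3.41] opening 0.092
[ 34  13 154] [101  13 161] [ 30  17 153]
[355. 151.] [ 0.65  -0.3    0.022]
[410. 151.] [ 0.646 -0.464  0.022]
[410. 244.] [ 0.37  -0.448  0.022]
[355. 244.] [ 0.374 -0.287  0.022]
```

```bash
python3 -m crank '[[100,0,0,0,0,0,6.96],[100,0,0,0,0,0,6.96],[100,0,0,0,0,0,6.96],[100,0,0,0,0,0,6.96],[100,0,0,0,0,0,6.96],[100,0.73,-3.25,0.1,0,0,0],[100,0.73,-3.25,0.1,0,0,0],[100,0.73,-3.25,0.1,0,0,0],[100,0.73,-3.25,0.1,0,0,0],[100,0.73,-3.25,0.1,0,0,0]]' >/dev/null; python3 -m crank '[[100,0.73,-3.25,0.1,0,0,0],[100,0.73,-3.25,0.1,0,0,0],[100,0.73,-3.25,0.1,0,0,0],[100,0.73,-3.25,0.1,0,0,0],[100,0.73,-3.25,0.1,0,0,0],[100,0.73,-3.25,0.1,0,0,0],[100,0.73,-3.25,0.1,0,0,0],[100,0.73,-3.25,0.1,0,0,0],[100,0.73,-3.25,0.1,0,0,0],[100,0.73,-3.25,0.1,0,0,0]]' >/dev/null; python3 -m crank '[[100,0.73,-3.25,0.1,0,0,0],[100,0.73,-3.25,0.1,0,0,0],[100,0.73,-3.25,0.1,0,0,0],[100,0.73,-3.25,0.1,0,0,0],[100,0.73,-3.25,0.1,0,0,0],[100,0,0,0,0,0,0],[100,0,0,0,0,0,0],[100,0,0,0,0,0,0],[100,0,0,0,0,0,0],[100,0,0,0,0,0,0]]'
python3 - <<'E'
from h import *
C=cam("wrist"); p,d=r.camera("wrist"); cv2.imwrite("pics/w1.png",p); np.save("pics/w1.npy",d); np.save("pics/w1C.npy",np.array([C[1],np.tile(C[2],(3,1))]))
go([.483,.151,.013],-.148)
E
```

```text
clock: 2.6
position: [0.4728, 0.1499, 0.2148]
ee_rot: [3.133, -0.234, -0.0]
wrist_force: [-0.5, -1.4, -0.4]
opening: 0.092
grasp_force: 0.0
turn [ 0.  -0.  -0.1] shift cm [ 0.99 -0.25 20.19] opening 0.0915
```

View pics/w1.png

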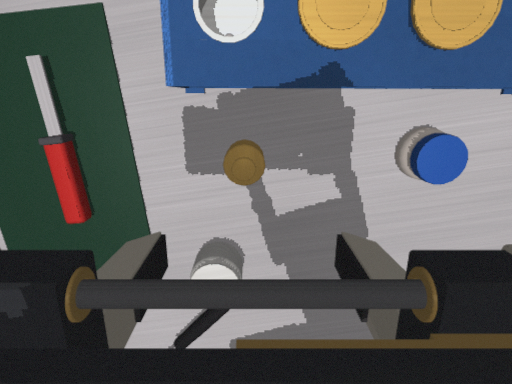

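The wrist view shows the weight at (244,162), the jar cap at (440,158), the carrier front edge level along row 88, and the can at about (215,275).

Run:
```python
from h import *
p=cv2.imread("pics/w1.png"); C=cam("wrist")
def rel(nm,x): print(nm,x.round(4))
for nm,lo,hi,box,z in(("weight",(10,90,30),(30,255,255),(210,130,275,195),.05),("jar",(100,120,50),(125,255,255),(400,120,480,200),.048),("lidL",(10,90,90),(30,255,255),(295,0,392,60),.0965)):
    c=blobs(p,lo,hi,100,box)[0]; (u,v),rr=cv2.minEnclosingCircle(c); x=ray(C,u,v,z); rel(nm,x); print(u,v,rr,np.linalg.norm(ray(C,u+rr,v,z)-x))
rel("knob",ray(C,246,166,.062)); rel("edge L",ray(C,175,88,.085)); rel("edge R",ray(C,500,88,.085))
T=cam("top"); rel("can",ray(T,186,253,.055))
```

```text
weight [0.4902 0.1545 0.05  ]
244.14035034179688 162.17544555664062 22.359169006347656 0.02227509062977654
jar [ 0.4641 -0.0383  0.048 ]
438.9130554199219 158.69564819335938 29.12224769592285 0.029096833527171167
lidL [0.6048 0.0621 0.0965]
342.0 5.686046600341797 44.3659782409668 0.03284790356588823
knob [0.4886 0.1527 0.062 ]
edge L [0.5673 0.1996 0.085 ]
edge R [ 0.527  -0.0664  0.085 ]
can [0.3598 0.204  0.055 ]
```

```bash
python3 -m crank '[[100,0.7,-0.25,2.5,0,0,0],[100,0.7,-0.25,2.5,0,0,0],[100,0,0,2.5,0,0,0],[100,0,0,2.5,0,0,0],[100,0,0,2.5,0,0,0],[100,0,0,2.5,0,0,0],[100,0,0,2.5,0,0,0],[100,0,0,2,0,0,0],[100,0,0,0.7,0,0,0],[100,0,0,0,0,0,0]]'; python3 -m crank '[[0,0,0,0,0,0,0],[0,0,0,0,0,0,0],[0,0,0,0,0,0,0],[0,0,0,0,0,0,0],[0,0,0,0,0,0,0],[0,0,0,0,0,0,0],[0,0,0,0,0,0,0],[0,0,0,0,0,0,0],[0,0,0,-1.5,0,0,0],[0,0,0,-2.5,0,0,0]]'
python3 - <<'E'
from h import *
# mat: centre from top corners
A=np.array([[.375,.462],[.672,.452],[.659,.274],[.363,.289]]); c=A.mean(0); print(c)
m=np.array([np.cos(-.04),np.sin(-.04)]); n=np.array([-m[1],m[0]])
for a,b in((.105,.055),(.105,-.055)): print(a,b,c+a*m+b*n)
w=c+.105*m+.055*n
go([*w,.12],-.148)
E
```

```text
clock: 3.48
position: [0.4866, 0.1531, 0.0114]
ee_rot: [3.132, -0.233, -0.005]
wrist_force: [0.7, 0.6, -0.0]
opening: 0.0915
grasp_force: 0.0
clock: 4.32
position: [0.485, 0.1534, 0.0504]
ee_rot: [3.131, -0.232, -0.012]
wrist_force: [-0.2, 0.2, -5.1]
opening: 0.0431
grasp_force: 30.0
[0.51725 0.36925]
0.105 0.055 [0.62436542 0.42000713]
0.105 -0.055 [0.6199666  0.31009511]
turn [0.1 0.4 0. ] shift cm [  9.86 -28.42  -6.96] opening 0.0431
```

```bash
python3 -m crank '[[0,0,0,-3,0,0,0],[0,0,0,-3,0,0,0],[0,0,0,-3,0,0,0],[0,0.8,-2.8,0,0,0,0],[0,0.8,-2.8,0,0,0,0],[0,0.8,-2.8,0,0,0,0],[0,0.8,-2.8,0,0,0,0],[0,0.8,-2.8,0,0,0,0],[0,0.8,-2.8,0,0,0,0],[0,0.8,-2.8,0,0,0,0]]' >/dev/null; python3 -m crank '[[0,0.8,-2.8,0,0,0,0],[0,0.8,-2.8,0,0,0,0],[0,0.8,-2.8,0,0,0,0],[0,0,0,0,0,0,0],[0,0,0,2.5,0,0,0],[0,0,0,2.5,0,0,0],[0,0,0,2.5,0,0,0],[0,0,0,2.5,0,0,0],[0,0,0,0,0,0,0],[0,0,0,0,0,0,0]]'
python3 - <<'E'
from h import *
go([.604,.418,.016],-.148)
E
```

```text
clock: 5.98
position: [0.6062, 0.4181, 0.0399]
ee_rot: [3.13, -0.231, -0.008]
wrist_force: [0.4, 0.5, -4.3]
opening: 0.0431
grasp_force: 30.0
turn [0.2 0.3 0. ] shift cm [-0.22  0.04  2.39] opening 0.0431
```

```bash
python3 -m crank '[[0,0,0,1,0,0,0],[0,0,0,1,0,0,0],[0,0,0,0.3,0,0,0],[0,0,0,0,0,0,0],[65,0,0,0,0,0,0],[65,0,0,0,0,0,0],[65,0,0,0,0,0,0],[65,0,0,0,0,0,0],[65,0,0,-2,0,0,0],[65,0,0,-3,0,0,0]]'; python3 -m crank '[[65,0,0,-4,0,0,0],[65,0,0,-4,0,0,0],[65,0,0,-3,0,0,0],[100,0,0,0,0,0,0],[100,0,0,0,0,0,0],[100,0,0,0,0,0,0],[100,0,0,0,0,0,0],[100,0,0,0,0,0,0],[100,0,0,0,0,0,0],[100,0,0,0,0,0,0]]'
python3 - <<'E'
from h import *
go([.464,-.039,.19],-.148)
p,d=r.camera("top"); cv2.imwrite("pics/top1.png",p)
C=cam("wrist"); p,d=r.camera("wrist"); cv2.imwrite("pics/w2.png",p)
E
```

```text
clock: 6.82
position: [0.6062, 0.4181, 0.067]
ee_rot: [3.129, -0.231, -0.008]
wrist_force: [0.3, -0.4, -0.3]
opening: 0.0594
grasp_force: 0.0
clock: 7.65
position: [0.6077, 0.4189, 0.1786]
ee_rot: [3.132, -0.232, -0.002]
wrist_force: [0.6, -0.3, -0.3]
opening: 0.0914
grasp_force: 0.0
turn [0.1 0.1 0. ] shift cm [-7.46 47.41 -1.14] opening 0.0914
```

View pics/w2.png

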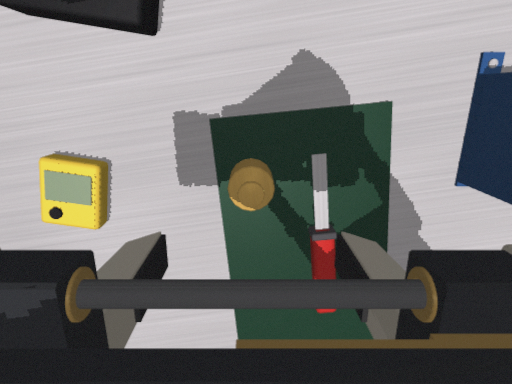

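The weight stands upright on the mat at (251,185), well inside the mat's edge at about u=219. Next is the jar.

```bash
python3 -m crank '[[100,-0.53,3.39,-0.1,0,0,0],[100,-0.53,3.39,-0.1,0,0,0],[100,-0.53,3.39,-0.1,0,0,0],[100,-0.53,3.39,-0.1,0,0,0],[100,-0.53,3.39,-0.1,0,0,0],[100,-0.53,3.39,-0.1,0,0,0],[100,-0.53,3.39,-0.1,0,0,0],[100,-0.53,3.39,-0.1,0,0,0],[100,-0.53,3.39,-0.1,0,0,0],[100,-0.53,3.39,-0.1,0,0,0]]' >/dev/null; python3 -m crank '[[100,-0.53,3.39,-0.1,0,0,0],[100,-0.53,3.39,-0.1,0,0,0],[100,-0.53,3.39,-0.1,0,0,0],[100,-0.53,3.39,-0.1,0,0,0],[100,0,0,0,0,0,0],[100,0,0,0,0,0,0],[100,0,0,0,0,0,0],[100,0,0,0,0,0,0],[100,0,0,0,0,0,0],[100,0,0,0,0,0,0]]'
python3 - <<'E'
from h import *
C=cam("wrist"); p,d=r.camera("wrist"); cv2.imwrite("pics/w3.png",p); h=np.array
for c in blobs(p,(100,120,50),(125,255,255),300,(150,110,400,260))[:2]:
    (u,v),rr=cv2.minEnclosingCircle(c); x=ray(C,u,v,.048); print(u,v,rr,x,np.linalg.norm(ray(C,u+rr,v,.048)-x))
    if .024<np.linalg.norm(ray(C,u+rr,v,.048)-x)<.034: go([x[0],x[1],.014],-.148)
E
```

```text
clock: 9.42
position: [0.4649, -0.0385, 0.1936]
ee_rot: [-3.133, 0.229, 0.0]
wrist_force: [0.1, 0.2, -0.1]
opening: 0.0921
grasp_force: 0.0
254.6210174560547 183.13694763183594 26.542402267456055 [ 0.46449999 -0.04163054  0.048     ] 0.025326071792436455
turn [-0.   0.   0.1] shift cm [1.000e-02 3.100e-01 1.796e+01] opening 0.0915
266.0 111.0 116.00440979003906 [ 0.52901138 -0.06121287  0.048     ] 0.10351264128285273
```

```bash
python3 -m crank '[[100,0,0.2,2.5,0,0,0],[100,0,0,2.5,0,0,0],[100,0,0,2.5,0,0,0],[100,0,0,2.5,0,0,0],[100,0,0,2.5,0,0,0],[100,0,0,2.5,0,0,0],[100,0,0,2,0,0,0],[100,0,0,0.9,0,0,0],[100,0,0,0,0,0,0],[0,0,0,0,0,0,0]]'; python3 -m crank '[[0,0,0,0,0,0,0],[0,0,0,0,0,0,0],[0,0,0,0,0,0,0],[0,0,0,0,0,0,0],[0,0,0,0,0,0,0],[0,0,0,0,0,0,0],[0,0,0,-1.5,0,0,0],[0,0,0,-3.5,0,0,0],[0,0,0,-4,0,0,0],[0,0,0,-4,0,0,0]]'
python3 - <<'E'
from h import *
go([.595,.295,.15],-.148)
E
```

```text
clock: 10.3
position: [0.4647, -0.0413, 0.0149]
ee_rot: [3.133, -0.231, -0.0]
wrist_force: [0.2, 0.2, -0.2]
opening: 0.0882
grasp_force: 0.0
clock: 11.13
position: [0.4633, -0.0412, 0.1454]
ee_rot: [-3.132, 0.232, 0.005]
wrist_force: [1.6, -1.3, -2.8]
opening: 0.0568
grasp_force: 30.0
turn [-0.   0.2  0. ] shift cm [  8.07 -35.19  -0.46] opening 0.0568
```

```bash
python3 -m crank '[[0,0,-1,-2.5,0,0,0],[0,0.7,-3.1,0,0,0,0],[0,0.7,-3.1,0,0,0,0],[0,0.7,-3.1,0,0,0,0],[0,0.7,-3.1,0,0,0,0],[0,0.7,-3.1,0,0,0,0],[0,0.7,-3.1,0,0,0,0],[0,0.7,-3.1,0,0,0,0],[0,0.7,-3.1,0,0,0,0],[0,0.7,-3.1,0,0,0,0]]' >/dev/null; python3 -m crank '[[0,0.7,-3.1,0,0,0,0],[0,0.7,-3.1,0,0,0,0],[0,0.7,0,0,0,0,-7],[0,0,0,0,0,0,-7],[0,0,0,0,0,0,-7],[0,0,0,0,0,0,-7],[0,0,0,0,0,0,-7],[0,0,0,0,0,0,-7],[0,0,0,0,0,0,-7],[0,0,0,0,0,0,-7]]'
python3 - <<'E'
from h import *
go([.595,.295,.019],1.07)
E
```

```text
clock: 12.8
position: [0.5986, 0.2932, 0.1686]
ee_rot: [-2.871, -1.275, 0.003]
wrist_force: [0.1, 0.1, -2.7]
opening: 0.057
grasp_force: 30.0
turn [ -0.1   0.1 -13.4] shift cm [-1.000e-02 -4.000e-01  1.496e+01] opening 0.057
```

```bash
python3 -m crank '[[0,0,0,0,0,0,-6.7],[0,0,0,0,0,0,-6.7],[0,0,-0.4,3,0,0,0],[0,0,0,3,0,0,0],[0,0,0,3,0,0,0],[0,0,0,2.5,0,0,0],[0,0,0,2.2,0,0,0],[0,0,0,1.2,0,0,0],[0,0,0,0,0,0,0],[0,0,0,0,0,0,0]]'; python3 -m crank '[[76,0,0,0,0,0,0],[76,0,0,0,0,0,0],[76,0,0,0,0,0,0],[76,0,0,0,0,0,0],[76,0,0,-2,0,0,0],[76,0,0,-3,0,0,0],[76,0,0,-4,0,0,0],[76,0,0,-4,0,0,0],[76,0,0,-4,0,0,0],[76,0,0,0,0,0,0]]'
python3 - <<'E'
from h import *
p,d=r.camera("top"); cv2.imwrite("pics/top2.png",p)
go([.44,.33,.19],-.0)
E
```

```text
clock: 13.63
position: [0.5954, 0.2953, 0.0202]
ee_rot: [-2.708, -1.593, 0.002]
wrist_force: [0.2, 0.4, -1.5]
opening: 0.0569
grasp_force: 30.0
clock: 14.47
position: [0.5993, 0.2967, 0.2013]
ee_rot: [2.705, 1.592, 0.026]
wrist_force: [0.5, 0.8, 1.4]
opening: 0.0699
grasp_force: 0.0
turn [ 0.1 -0.7 60.9] shift cm [-15.8   -3.38   0.72] opening 0.0698
```

View pics/top2.png

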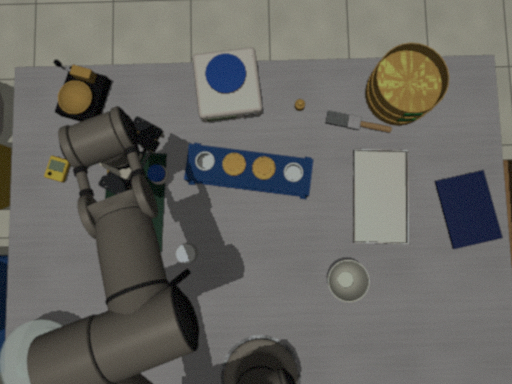

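The jar sits on the mat at (157,173), but the arm hides the lever. I'll back off over the handle and look with the wrist camera.

```bash
python3 -m crank '[[60,0,0,0,0,-0.7,6.77],[60,0,0,0,0,0,6.77],[60,0,0,0,0,0,6.77],[60,0,0,0,0,0,6.77],[60,0,0,0,0,0,6.77],[60,0,0,0,0,0,6.77],[60,0,0,0,0,0,6.77],[60,0,0,0,0,0,6.77],[60,0,0,0,0,0,6.77],[60,-2.5,-0.6,0,0,0,0]]'>/dev/null; python3 -m crank '[[60,-2.5,-0.6,0,0,0,0],[60,-2.5,-0.6,0,0,0,0],[60,-2.5,-0.6,0,0,0,0],[60,-2.5,-0.5,0,0,0,0],[60,-3,-0.5,0,0,0,0],[60,0,0,0,0,0,0],[60,0,0,0,0,0,0],[60,0,0,0,0,0,0],[60,0,0,0,0,0,0],[60,0,0,0,0,0,0]]'
python3 - <<'E'
from h import *
C=cam("wrist"); p,d=r.camera("wrist"); cv2.imwrite("pics/w4.png",p); np.save("pics/w4.npy",d)
for nm,lo,hi,z in(("red",(0,150,60),(8,255,255),.025),("blade",(0,0,60),(180,60,255),.0155)):
  for c in blobs(p,lo,hi,300,(150,50,420,280))[:2]:
    b=cv2.boxPoints(cv2.minAreaRect(c)); print(nm,[ray(C,*q,z)[:2].round(4).tolist() for q in b],np.mean([ray(C,*q,z) for q in b],0).round(4))
E
```

```text
clock: 16.18
position: [0.4415, 0.329, 0.191]
ee_rot: [3.131, -0.001, -0.01]
wrist_force: [-0.6, 0.8, -0.1]
opening: 0.0552
grasp_force: 0.0
red [[0.4449, 0.3701], [0.5352, 0.3643], [0.5346, 0.3414], [0.4442, 0.3451]] [0.4897 0.3552 0.025 ]
blade [[0.5608, 0.3773], [0.5606, 0.1703], [0.3153, 0.1316], [0.3175, 0.3901]] [0.4385 0.2673 0.0155]
blade [[0.3783, 0.4385], [0.378, 0.3891], [0.3175, 0.3924], [0.318, 0.4443]] [0.3479 0.4161 0.0155]
```

View pics/w4.png

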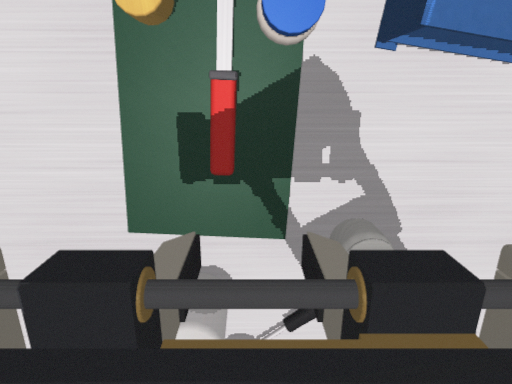

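The view shows the jar and weight standing at the far end of the mat. The lever handle runs from (222,176) to (224,72), with the blade pointing straight up the picture.

Run:
```python
from h import *
go([.496,.355,.0135],-.025)
```

```text
turn [0.6 0.4 1.4] shift cm [ 5.39 -2.74 17.75] opening 0.055
```

```bash
python3 -m crank '[[60,0,0,0,0.6,0.4,1.4],[60,1.8,-0.9,0,0,0,0],[60,1.8,-0.9,2,0,0,0],[60,1.8,-0.94,2.5,0,0,0],[60,0,0,3,0,0,0],[60,0,0,3,0,0,0],[60,0,0,3,0,0,0],[60,0,0,2.7,0,0,0],[60,0,0,1.5,0,0,0],[60,0,0,0,0,0,0]]'; python3 -m crank '[[0,0,0,0,0,0,0],[0,0,0,0,0,0,0],[0,0,0,0,0,0,0],[0,0,0,0,0,0,0],[0,0,0,0,0,0,0],[0,0,0,0,0,0,0],[0,0,0,-2,0,0,0],[0,0,0,-4,0,0,0],[0,0,0,-4,0,0,0],[0,0,0,-4,0,0,0]]'
python3 - <<'E'
from h import *
C=cam("wrist"); p,d=r.camera("wrist"); cv2.imwrite("pics/w5.png",p); np.save("pics/w5.npy",d)
s,R=st()
go([.50,.25,.2],-.150)
E
```

```text
clock: 17.07
position: [0.4946, 0.3545, 0.0125]
ee_rot: [3.14, -0.041, -0.004]
wrist_force: [0.1, -0.3, 0.9]
opening: 0.0551
grasp_force: 0.0
clock: 17.9
position: [0.4947, 0.3551, 0.1555]
ee_rot: [3.141, -0.038, -0.001]
wrist_force: [0.5, -0.1, -1.7]
opening: 0.0238
grasp_force: 29.9
turn [-0.4 -0.7  7.2] shift cm [ 1.76 10.58 -3.51] opening 0.0235
```

View pics/w5.png

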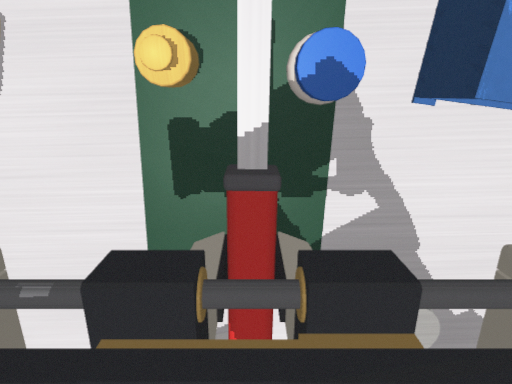

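The lever is in the grip. The weight at (167,55) and the jar at (330,65) both stand on the mat.

Run:
```python
from h import *
c=r.calibration("wrist"); K=c["K"]; H=np.array(c["hand_eye"]); d=np.load("pics/w5.npy"); p=cv2.imread("pics/w5.png")
C=(K,H[:3,:3],H[:3,3])
def at(u,v,z): return (ray(C,u,v,z)*1000).round(1)
print("front",at(252,166,-.011),at(252,172,-.011),"row0",at(255,0,-.002))
for v in (5,40,80,120,150,200,230): print(v,(dep(C,254,v,d[v,254])*1000).round(1))
g=cv2.cvtColor(p,cv2.COLOR_BGR2GRAY)
for v in (5,40,80,110): 
    row=np.where(g[v,225:285]>140)[0]+225; print(v,row.min(),row.max(),at((row.min()+row.max())/2,v,-.002))
```

```text
front [ 50.6   0.2 -11. ] [ 47.9   0.2 -11. ] row0 [117.5   1.4  -2. ]
5 [115.8   1.   -1.8]
40 [102.8   1.1  -1.1]
80 [86.9  1.1 -0.9]
120 [69.8  1.1 -1.1]
150 [56.1  1.1 -1.2]
200 [ 34.7   1.1 -10.7]
230 [ 20.1   1.1 -11.4]
5 237 271 [115.7   1.   -2. ]
40 237 270 [102.7   0.9  -2. ]
80 237 269 [86.8  0.7 -2. ]
110 237 268 [74.2  0.4 -2. ]
```

Run:
```python
from h import *
go([.4324,.044,.28],-.150)
```

```text
turn [-0.4 -0.7  7.2] shift cm [ -1.85  31.96 -11.51] opening 0.0235
```

```bash
python3 -m crank '[[0,0,0,-2.5,0,0,0],[0,0,0,-2.5,-0.2,-0.3,3.6],[0,0,0,-2.5,-0.2,-0.4,3.6],[0,-0.13,2.28,-0.3,0,0,0],[0,-0.13,2.28,-0.3,0,0,0],[0,-0.13,2.28,-0.3,0,0,0],[0,-0.13,2.28,-0.3,0,0,0],[0,-0.13,2.28,-0.3,0,0,0],[0,-0.13,2.28,-0.3,0,0,0],[0,-0.13,2.28,-0.3,0,0,0]]'>/dev/null; python3 -m crank '[[0,-0.13,2.28,-0.3,0,0,0],[0,-0.13,2.28,-0.3,0,0,0],[0,-0.13,2.28,-0.3,0,0,0],[0,-0.13,2.28,-0.3,0,0,0],[0,-0.13,2.28,-0.3,0,0,0],[0,-0.13,2.28,-0.3,0,0,0],[0,-0.13,2.28,-0.3,0,0,0],[0,0,0,0,0,0,0],[0,0,0,0,0,0,0],[0,0,0,0,0,0,0]]'
python3 - <<'E'
from h import *
C=cam("wrist"); p,d=r.camera("wrist"); cv2.imwrite("pics/w6.png",p); np.save("pics/w6.npy",d)
s,R=st()
for c in blobs(p,(10,90,90),(30,255,255),600,(50,0,460,250))[:3]:
    (u,v),rr=cv2.minEnclosingCircle(c); x=ray(C,u,v,.0965); print(u,v,rr,"lid",x.round(4),"tool",(R.inv().apply(x-s["position"])*1000).round(1),np.linalg.norm(ray(C,u+rr,v,.0965)-x), "depth",dep(C,u,v,d[int(v),int(u)]).round(4))
E
```

```text
clock: 19.62
position: [0.4302, 0.0431, 0.2738]
ee_rot: [3.126, -0.235, -0.018]
wrist_force: [0.7, 0.6, -1.6]
opening: 0.0235
grasp_force: 29.9
199.5 0.5 32.503944396972656 lid [0.5942 0.0637 0.0965] tool [161.1 -45.7 175.1] 0.029021966772970944 depth [0.5942 0.0637 0.0966]
299.0 6.0 28.6357421875 lid [ 0.5766 -0.0238  0.0965] tool [156.7  43.4 175.8] 0.025781241326482254 depth [ 0.5764 -0.0237  0.0973]
```

View pics/w6.png

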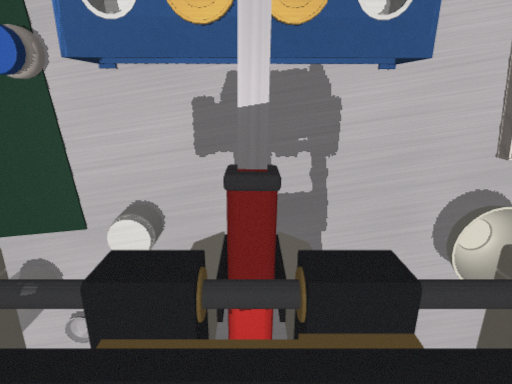

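The lids are cut off at the top of the frame, with their front rims at about (201,24) and (297,24) and the deck edge at row 60. I'll fit their visible arcs.

Run:
```python
from h import *
from scipy.optimize import least_squares
C=cam("wrist"); p=cv2.imread("pics/w6.png"); s,R=st()
o=[]
for box in((150,0,236,40),(271,0,345,40)):
    c=blobs(p,(10,90,90),(30,255,255),200,box)[0][:,0].astype(float)
    c=c[(c[:,1]>2)&(c[:,0]>box[0]+2)&(c[:,0]<box[2]-3)]
    q=np.array([ray(C,u,v,.0935)[:2] for u,v in c])
    f=least_squares(lambda a:np.hypot(*(q-a).T)-.033,q.mean(0)+[.03,0],loss="soft_l1",f_scale=.001)
    o.append(f.x); x=[*f.x,.0935]; print(f.x.round(4),np.abs(f.fun).mean().round(4),"tool",(R.inv().apply(x-s["position"])*1000).round(1))
print("edge",[ray(C,u,v,.085).round(4).tolist() for u,v in((80,62),(420,60))])
print("spacing",np.linalg.norm(o[0]-o[1]), "yaw",np.arctan2(-(o[0]-o[1])[0],(o[0]-o[1])[1]))
```

```text
[0.6095 0.0619] 0.0002 tool [176.6 -46.3 177.9]
[ 0.5965 -0.022 ] 0.0003 tool [176.2  38.6 178.6]
edge [[0.5627, 0.1904, 0.085], [0.5148, -0.1376, 0.085]]
spacing 0.08494552621961762 yaw -0.15401142376031376
```

```bash
cat >> h.py <<'E'
LID=[np.array([.6095,.0619]),np.array([.5965,-.022])]; PSI=-.150
EX=np.array([np.cos(PSI),np.sin(PSI)]); EY=np.array([-EX[1],EX[0]])
def lev(i,dx,z,tilt=0):
    """TCP so that the (level) blade tip is dx from lid axis along carrier x, axis at height z"""
    t=LID[i]+EX*(dx-.1295)+EY*.001; go([*t,z],PSI,tilt)
E
python3 - <<'E'
from h import *
lev(0,-.047,.096); lev(0,-.047,.15)
E
```

```text
turn [0.4 0.7 0. ] shift cm [-0.2  -4.61 17.78] opening 0.0237
turn [0.4 0.7 0. ] shift cm [-0.2  -4.61 12.38] opening 0.0237
```

```bash
python3 -m crank '[[0,0,0,0,0.4,0.7,0],[0,0,-1.6,0,0,0,0],[0,-0.2,-1.6,0,0,0,0],[0,0,-1.41,3,0,0,0],[0,0,0,3,0,0,0],[0,0,0,3,0,0,0],[0,0,0,3,0,0,0],[0,0,0,3,0,0,0],[0,0,0,2,0,0,0],[0,0,0,0,0,0,0]]'
python3 - <<'E'
from h import *
lev(0,-.047,.096)
C=cam("wrist"); p,d=r.camera("wrist"); cv2.imwrite("pics/w7.png",p); np.save("pics/w7.npy",d)
E
```

```text
clock: 20.5
position: [0.4325, 0.0892, 0.1004]
ee_rot: [3.132, -0.233, -0.01]
wrist_force: [-1.4, 0.2, -1.8]
opening: 0.0239
grasp_force: 29.9
turn [0.1 0.4 0.1] shift cm [ 0.26 -0.05  0.44] opening 0.0239
```

```bash
python3 -m crank '[[0,0.25,0,0,0,0.4,0],[0,0,0,0.5,0,0,0],[0,0,0,0.5,0,0,0],[0,0,0,0.1,0,0,0],[0,0,0,0,0,0,0],[0,0,0,0,0,0,0],[0,0,0,0,0,0,0],[0,0,0,0,0,0,0],[0,0,0,0,0,0,0],[0,0,0,0,0,0,0]]'
python3 - <<'E'
from h import *
lev(0,-.047,.089); s,_=st(); print(s["wrist_force"].round(2),s["moment"].round(3))
E
python3 -m crank '[[0,0,0,0.1,0,0,0],[0,0,0,0,0,0,0],[0,0,0,0.1,0,0,0],[0,0,0,0,0,0,0],[0,0,0,0,0,0,0],[0,0,0,0,0,0,0],[0,0,0,0,0,0,0],[0,0,0,0,0,0,0],[0,0,0,0,0,0,0],[0,0,0,0,0,0,0]]'
python3 - <<'E'
from h import *
lev(0,-.047,.089); s,_=st(); print(s["wrist_force"].round(2),s["moment"].round(3))
E
```

```text
clock: 21.38
position: [0.4379, 0.0882, 0.0931]
ee_rot: [3.132, -0.235, 0.013]
wrist_force: [0.2, 0.3, -0.8]
opening: 0.0239
grasp_force: 29.9
turn [ 0.  -0.5  0. ] shift cm [-0.29 -0.07  0.41] opening 0.0239
[ 0.2   0.29 -0.82] [ 0.055  0.039 -0.04 ]
clock: 22.22
position: [0.4379, 0.0881, 0.091]
ee_rot: [3.132, -0.235, 0.012]
wrist_force: [0.7, -0.4, -1.1]
opening: 0.0237
grasp_force: 29.9
turn [ 0.  -0.5  0. ] shift cm [-0.29 -0.07  0.2 ] opening 0.0237
[ 0.65 -0.36 -1.06] [0.008 0.031 0.004]
```

```bash
python3 -m crank '[[0,-0.3,0,0.1,0,-0.5,0],[0,0,0,0.1,0,0,0],[0,0,0,0,0,0,0],[0,0,0,0,0,0,0],[0,0,0,0,0,0,0],[0,0,0,0,0,0,0],[0,0,0,0,0,0,0],[0,0,0,0,0,0,0],[0,0,0,0,0,0,0],[0,0,0,0,0,0,0]]'
python3 - <<'E'
from h import *
lev(0,-.047,.089); s,_=st(); print(s["wrist_force"].round(2),s["moment"].round(3))
E
python3 -m crank '[[0,0,0,0.1,0,0,0],[0,0,0,0,0,0,0],[0,0,0,0,0,0,0],[0,0,0,0,0,0,0],[0,0,0,0,0,0,0],[0,0,0,0,0,0,0],[0,0,0,0,0,0,0],[0,0,0,0,0,0,0],[0,0,0,0,0,0,0],[0,0,0,0,0,0,0]]'
python3 - <<'E'
from h import *
lev(0,-.047,.089); s,_=st(); print(s["wrist_force"].round(2),s["moment"].round(3))
E
```

```text
clock: 23.05
position: [0.4349, 0.0886, 0.089]
ee_rot: [3.132, -0.235, -0.001]
wrist_force: [0.6, -0.0, -2.3]
opening: 0.0238
grasp_force: 29.9
turn [0. 0. 0.] shift cm [ 0.01 -0.07 -0.  ] opening 0.0238
[ 0.63 -0.03 -2.28] [0.017 0.037 0.01 ]
clock: 23.88
position: [0.4349, 0.0886, 0.088]
ee_rot: [3.132, -0.235, -0.001]
wrist_force: [-0.6, 1.2, -0.5]
opening: 0.0237
grasp_force: 29.9
turn [0. 0. 0.] shift cm [ 0.01 -0.07 -0.1 ] opening 0.0237
[-0.59  1.15 -0.53] [ 0.046  0.084 -0.023]
```

```bash
python3 -m crank '[[0,0.4,-0.07,0,0,0,0],[0,0.4,0,0,0,0,0],[0,0.4,0,0,0,0,0],[0,0.3,0,0,0,0,0],[0,0.2,0,0,0,0,0],[0,0,0,0,0,0,0],[0,0,0,0,0,0,0],[0,0,0,0,0,0,0],[0,0,0,0,0,0,0],[0,0,0,0,0,0,0]]'
python3 - <<'E'
from h import *
lev(0,-.030,.088); s,_=st(); print(s["wrist_force"].round(2),s["moment"].round(3))
C=cam("side"); p,d=r.camera("side"); cv2.imwrite("pics/s2.png",cv2.resize(p[130:280,140:320],None,fx=4,fy=4,interpolation=cv2.INTER_CUBIC))
E
```

```text
clock: 24.72
position: [0.4517, 0.0868, 0.088]
ee_rot: [3.132, -0.235, -0.001]
wrist_force: [-0.3, -0.6, -2.2]
opening: 0.0241
grasp_force: 29.9
turn [0. 0. 0.] shift cm [ 0.03  0.   -0.  ] opening 0.0241
[-0.28 -0.64 -2.22] [0.086 0.008 0.026]
```

View pics/s2.png

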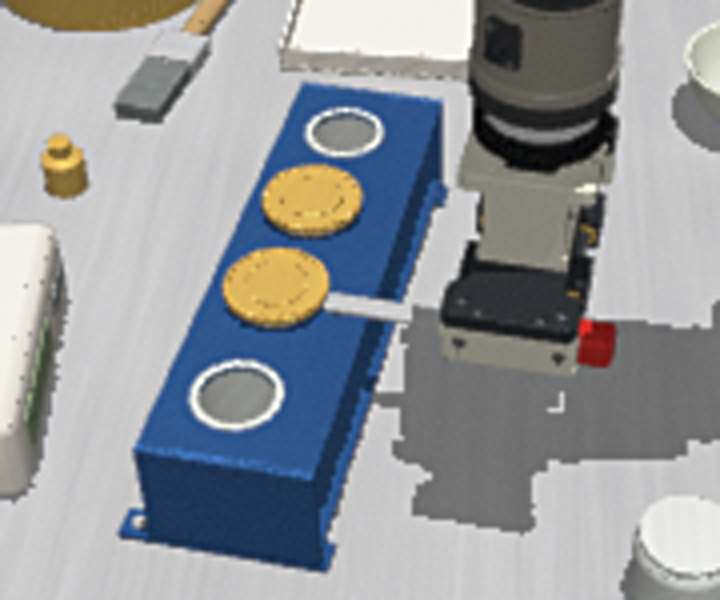

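The blade tip meets the near rim of the left lid, at crop (330,300), and appears to go under the flange. I'll ease it further in.

```bash
for i in 1 2; do python3 -m crank '[[0,0.15,0,0,0,0,0],[0,0,0,0,0,0,0],[0,0,0,0,0,0,0],[0,0,0,0,0,0,0],[0,0,0,0,0,0,0],[0,0,0,0,0,0,0],[0,0,0,0,0,0,0],[0,0,0,0,0,0,0],[0,0,0,0,0,0,0],[0,0,0,0,0,0,0]]'; done
python3 - <<'E'
from h import *
lev(0,-.030,.088); s,_=st(); print(s["wrist_force"].round(2),s["moment"].round(3))
E
```

```text
clock: 25.6
position: [0.4533, 0.0865, 0.0879]
ee_rot: [3.132, -0.235, -0.001]
wrist_force: [0.7, -0.6, -1.9]
opening: 0.0241
grasp_force: 29.9
clock: 26.43
position: [0.4548, 0.0863, 0.088]
ee_rot: [3.132, -0.235, -0.001]
wrist_force: [-0.2, 0.6, -2.2]
opening: 0.0239
grasp_force: 29.9
turn [0. 0. 0.] shift cm [-0.29  0.   -0.  ] opening 0.0239
[-0.17  0.6  -2.19] [0.076 0.055 0.016]
```

```bash
python3 -m crank '[[0,0.1,0,0,0,0,0],[0,0,0,0.1,0,0,0],[0,0,0,0.17,0,1,0],[0,0,0,0.17,0,1,0],[0,0,0,0.17,0,1,0],[0,0,0,0.17,0,1,0],[0,0,0,0.17,0,1,0],[0,0,0,0.17,0,1,0],[0,0,0,0.17,0,1,0],[0,0,0,0.17,0,1,0]]'; python3 -m crank '[[0,0,0,0.17,0,1,0],[0,0,0,0.17,0,1,0],[0,0,0,0.17,0,1,0],[0,0,0,0.17,0,1,0],[0,0,0,0.17,0,1,0],[0,0,0,0.17,0,1,0],[0,0,0,0.17,0,1,0],[0,0,0,0,0,0,0],[0,0,0,0,0,0,0],[0,0,0,0,0,0,0]]'
python3 - <<'E'
from h import *
s,_=st(); print(s["wrist_force"].round(2),s["moment"].round(3))
p,d=r.camera("side"); cv2.imwrite("pics/s3.png",cv2.resize(p[130:280,140:320],None,fx=4,fy=4,interpolation=cv2.INTER_CUBIC))
E
```

```text
clock: 27.27
position: [0.4569, 0.086, 0.0735]
ee_rot: [3.114, -0.234, 0.219]
wrist_force: [0.4, -0.3, 0.9]
opening: 0.0239
grasp_force: 29.9
clock: 28.1
position: [0.4587, 0.0857, 0.0617]
ee_rot: [3.087, -0.232, 0.404]
wrist_force: [-2.4, -0.1, 1.7]
opening: 0.0235
grasp_force: 29.9
[-2.37 -0.1   1.68] [0.127 0.284 0.054]
```

View pics/s3.png

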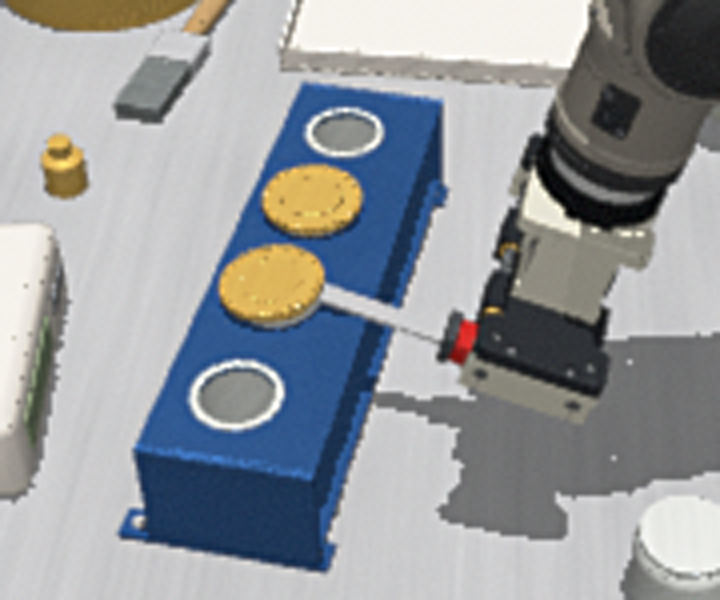

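The lid is clearly tilted up on the blade. I'll add 2° for margin, swing back, withdraw and check.

```bash
python3 -m crank '[[0,0,0,0.17,0,1,0],[0,0,0,0.17,0,1,0],[0,0,0,0,0,0,0],[0,0,0,-0.34,0,-2,0],[0,0,0,-0.34,0,-2,0],[0,0,0,-0.34,0,-2,0],[0,0,0,-0.34,0,-2,0],[0,0,0,-0.34,0,-2,0],[0,0,0,-0.34,0,-2,0],[0,0,0,-0.34,0,-2,0]]'; python3 -m crank '[[0,0,0,-0.34,0,-2,0],[0,0,0,-0.17,0,-1,0],[0,0,0,0,0,0,0],[0,-0.5,0,0,0,0,0],[0,-0.5,0,0,0,0,0],[0,-0.6,0,0,0,0,0],[0,-0.6,0,0,0,0,0],[0,0,0,0,0,0,0],[0,0,0,0,0,0,0],[0,0,0,0,0,0,0]]'
python3 - <<'E'
from h import *
lev(0,-.047,.088)
s,_=st(); print(s["wrist_force"].round(2))
C=cam("top"); p,d=r.camera("top"); cv2.imwrite("pics/top3.png",p)
for i in (0,1):
    for a in(-.025,-.015,0,.015,.025):
        X=np.array([*(LID[i]+[-.0015,-.002]+EX*a),.097]); q=C[1].T@(X-C[2]); u,v=(C[0]@q)[:2]/q[2]; u,v=round(u),round(v)
        print(i,a,(dep(C,u,v,np.median(d[v-1:v+2,u-1:u+2]))*1000).round(1))
E
```

```text
clock: 28.98
position: [0.4554, 0.0864, 0.0821]
ee_rot: [3.128, -0.234, 0.077]
wrist_force: [0.3, -0.5, -1.4]
opening: 0.0238
grasp_force: 29.9
clock: 29.82
position: [0.4334, 0.0896, 0.087]
ee_rot: [3.132, -0.235, -0.0]
wrist_force: [0.6, -0.1, -1.0]
opening: 0.0238
grasp_force: 29.9
turn [0. 0. 0.] shift cm [ 0.18  0.01 -0.1 ] opening 0.0238
[ 0.62 -0.07 -1.04]
0 -0.025 [584.1  62.6 100.6]
0 -0.015 [592.1  62.2 103.7]
0 0 [606.6  59.3 101.6]
0 0.015 [621.6  56.5  97.4]
0 0.025 [633.3  56.3  96.2]
1 -0.025 [571.3 -21.6  96.1]
1 -0.015 [579.6 -21.8  97.4]
1 0 [594.  -25.   96.5]
1 0.015 [610.9 -25.4  98. ]
1 0.025 [619.6 -28.5  96.9]
```

The left lid is up: its centre is about 4 mm higher and its front side is raised. Next is the right lid.

```bash
python3 -m crank '[[0,0,1.7,-0.1,0,0,0],[0,0,1.7,0,0,0,0],[0,0,1.7,0,0,0,0],[0,0,1.7,0,0,0,0],[0,0,1.7,0,0,0,0],[0,0,0,0,0,0,0],[0,0,0,0,0,0,0],[0,0,0,0,0,0,0],[0,0,0,0,0,0,0],[0,0,0,0,0,0,0]]';  python3 - <<'E'
from h import *
lev(1,-.026,.088)
E
```

```text
clock: 30.7
position: [0.4207, 0.0062, 0.0879]
ee_rot: [3.132, -0.234, -0.001]
wrist_force: [0.2, -0.3, -1.4]
opening: 0.0241
grasp_force: 29.9
turn [0.  0.  0.1] shift cm [ 2.25  0.06 -0.01] opening 0.0241
```

```bash
python3 -m crank '[[0,0.4,0.06,0,0,0,0],[0,0.4,0,0,0,0,0],[0,0.4,0,0,0,0,0],[0,0.4,0,0,0,0,0],[0,0.3,0,0,0,0,0],[0,0.2,0,0,0,0,0],[0,0.15,0,0,0,0,0],[0,0,0,0,0,0,0],[0,0,0,0,0,0,0],[0,0,0,0,0,0,0]]';  python3 - <<'E'
from h import *
lev(1,-.026,.088); s,_=st(); print(s["wrist_force"].round(2),s["moment"].round(3))
E
```

```text
clock: 31.53
position: [0.4426, 0.0016, 0.0878]
ee_rot: [3.132, -0.235, -0.002]
wrist_force: [-0.8, 0.1, -1.1]
opening: 0.0238
grasp_force: 29.9
turn [0.  0.1 0. ] shift cm [ 0.02 -0.07 -0.02] opening 0.0238
[-0.78  0.06 -1.15] [0.021 0.045 0.064]
```

```bash
python3 -m crank '[[0,0,0,0.1,0,0,0],[0,0,0,0.17,0,1,0],[0,0,0,0.17,0,1,0],[0,0,0,0.17,0,1,0],[0,0,0,0.17,0,1,0],[0,0,0,0.17,0,1,0],[0,0,0,0.17,0,1,0],[0,0,0,0.17,0,1,0],[0,0,0,0.17,0,1,0],[0,0,0,0.17,0,1,0]]'; python3 -m crank '[[0,0,0,0.17,0,1,0],[0,0,0,0.17,0,1,0],[0,0,0,0.17,0,1,0],[0,0,0,0.17,0,1,0],[0,0,0,0.17,0,1,0],[0,0,0,0.17,0,1,0],[0,0,0,0.17,0,1,0],[0,0,0,0.17,0,1,0],[0,0,0,0,0,0,0],[0,0,0,0,0,0,0]]'; python3 -m crank '[[0,0,0,-0.34,0,-2,0],[0,0,0,-0.34,0,-2,0],[0,0,0,-0.34,0,-2,0],[0,0,0,-0.34,0,-2,0],[0,0,0,-0.34,0,-2,0],[0,0,0,-0.34,0,-2,0],[0,0,0,-0.34,0,-2,0],[0,0,0,-0.34,0,-2,0],[0,0,0,-0.17,0,-1,0],[0,0,0,0,0,0,0]]';python3 -m crank '[[0,-0.5,0,0,0,0,0],[0,-0.5,0,0,0,0,0],[0,-0.6,0,0,0,0,0],[0,-0.6,0,0,0,0,0],[0,0,0,0,0,0,0],[0,0,0,0,0,0,0],[0,0,0,0,0,0,0],[0,0,0,0,0,0,0],[0,0,0,0,0,0,0],[0,0,0,0,0,0,0]]'
python3 - <<'E'
from h import *
s,_=st(); print(s["wrist_force"].round(2))
C=cam("top"); p,d=r.camera("top"); cv2.imwrite("pics/top4.png",p)
for i in (0,1):
    for a in(-.025,-.015,0,.015,.025):
        X=np.array([*(LID[i]+[-.0015,-.002]+EX*a),.097]); q=C[1].T@(X-C[2]); u,v=(C[0]@q)[:2]/q[2]; u,v=round(u),round(v)
        print(i,a,(dep(C,u,v,np.median(d[v-1:v+2,u-1:u+2]))*1000).round(1))
E
```

```text
clock: 32.37
position: [0.4437, 0.0014, 0.0716]
ee_rot: [3.111, -0.233, 0.245]
wrist_force: [-0.6, -0.3, -0.4]
opening: 0.0237
grasp_force: 29.9
clock: 33.2
position: [0.4463, 0.001, 0.0583]
ee_rot: [3.077, -0.231, 0.457]
wrist_force: [-2.1, 0.0, -0.3]
opening: 0.0237
grasp_force: 29.9
clock: 34.03
position: [0.4432, 0.0014, 0.0873]
ee_rot: [3.132, -0.235, 0.0]
wrist_force: [0.5, -0.5, -1.0]
opening: 0.0237
grasp_force: 29.9
clock: 34.87
position: [0.4204, 0.0049, 0.0867]
ee_rot: [3.132, -0.235, -0.001]
wrist_force: [-0.3, -0.6, -1.3]
opening: 0.0237
grasp_force: 29.9
[-0.31 -0.64 -1.31]
0 -0.025 [583.6  62.4 103.9]
0 -0.015 [592.6  62.4 100.7]
0 0 [606.8  59.3 100.7]
0 0.015 [621.6  56.5  97.1]
0 0.025 [633.2  56.3  96.5]
1 -0.025 [570.4 -21.6 102.9]
1 -0.015 [578.9 -21.8 102.7]
1 0 [593.3 -25.  100.5]
1 0.015 [610.7 -25.4  99. ]
1 0.025 [619.5 -28.4  97.5]
```

Both lids are up. The lever goes back to the mat, with a look at the mat first.

```bash
python3 - <<'E'
from h import *
go([.46,.355,.22],-.025)
E
python3 -m crank '[[0,-0.5,0,-3,0,0,0],[0,0,0,-3,0,0,0],[0,0,0,-4,0,0,0],[0,0,0,-3.3,0,0,0],[0,0,0,0,0,0,-3.6],[0,0,0,0,0,0,-3.6],[0,0,-3,0,0,0,0],[0,0,-3,0,0,0,0],[0,0,-3,0,0,0,0],[0,0,-3,0,0,0,0]]'; python3 -m crank '[[0,0.5,-3,0,0,0,0],[0,0.5,-3,0,0,0,0],[0,0.5,-3,0,0,0,0],[0,0.5,-3,0,0,0,0],[0,0.5,-3,0,0,0,0],[0,0.5,-3,0,0,0,0],[0,0.5,-3,0,0,0,0],[0,0.5,-2,0,0,0,0],[0,0,0,0,0,0,0],[0,0,0,0,0,0,0]]'
python3 - <<'E'
from h import *
go([.491,.355,.016],-.025)
p,d=r.camera("wrist"); cv2.imwrite("pics/w8.png",p)
E
```

```text
turn [ 0.   0.  -7.2] shift cm [  3.08 -35.1  -13.33] opening 0.0238
clock: 35.75
position: [0.4182, 0.1269, 0.2197]
ee_rot: [3.141, -0.039, -0.001]
wrist_force: [-0.1, 1.0, -0.9]
opening: 0.0235
grasp_force: 29.9
clock: 36.58
position: [0.4636, 0.3553, 0.2187]
ee_rot: [3.14, -0.035, -0.003]
wrist_force: [0.6, -0.8, -0.5]
opening: 0.0237
grasp_force: 29.9
turn [0.1 0.1 0.1] shift cm [ 2.74 -0.04 20.27] opening 0.0237
```

View pics/w8.png

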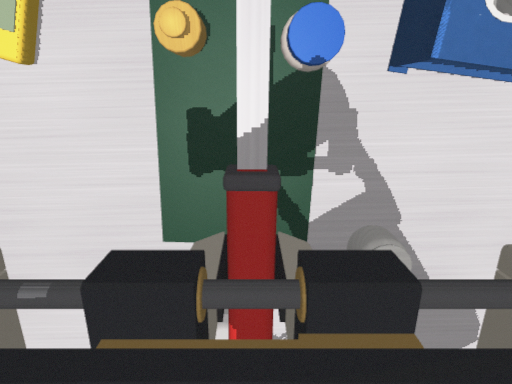

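The weight at (180,27) and the jar at (315,35) still stand on the mat, and the lane between them is clear.

```bash
python3 -m crank '[[0,1.2,0,2.5,0,0,0],[0,1.2,0,2.5,0,0,0],[0,0,0,2.5,0,0,0],[0,0,0,2.5,0,0,0],[0,0,0,2.5,0,0,0],[0,0,0,2.5,0,0,0],[0,0,0,2.5,0,0,0],[0,0,0,1.7,0,0,0],[0,0,0,0.8,0,0,0],[0,0,0,0.4,0,0,0]]'; python3 -m crank '[[0,0,0,0.1,0,0,0],[0,0,0,0,0,0,0],[60,0,0,0,0,0,0],[60,0,0,0,0,0,0],[60,0,0,0,0,0,0],[60,0,0,0,0,0,0],[60,0,0,-2,0,0,0],[60,0,0,-4,0,0,0],[60,0,0,-4,0,0,0],[60,0,0,-4,0,0,0]]'
python3 - <<'E'
from h import *
# above lid0, closing along carrier x: yaw PSI+90deg, hover
t=LID[0]; go([*t,.2],PSI+np.pi/2); p,d=r.camera("wrist"); cv2.imwrite("pics/w9.png",p); C=cam("wrist")
for nm,lo,hi,z in(("red",(0,150,60),(8,255,255),.025),):
  for c in blobs(p,lo,hi,300,(150,50,420,280))[:1]:
    b=cv2.boxPoints(cv2.minAreaRect(c)); print(nm,[ray(C,*q,z)[:2].round(4).tolist() for q in b])
E
```

```text
clock: 37.47
position: [0.4872, 0.3527, 0.0145]
ee_rot: [3.14, -0.04, -0.004]
wrist_force: [0.1, -1.2, 2.7]
opening: 0.0236
grasp_force: 30.0
clock: 38.3
position: [0.4875, 0.3539, 0.1561]
ee_rot: [3.14, -0.038, -0.002]
wrist_force: [0.8, 0.5, 0.7]
opening: 0.0553
grasp_force: 0.0
turn [ -0.    0.1 -82.8] shift cm [-27.05  16.43  -4.39] opening 0.0553
red [[0.532, 0.368], [0.5315, 0.3445], [0.4391, 0.3458], [0.4397, 0.3714]]
```

The lever is back on the mat. I'll turn the gripper to close along the carrier's x and hover over the left lid.

```bash
python3 -m crank '[[100,0,0,-3,0,0,0],[100,0,0,-3,0,0,-6.9],[100,0,0,0,0,0,-6.9],[100,0,0,0,0,0,-6.9],[100,0,0,0,0,0,-6.9],[100,0,0,0,0,0,-6.9],[100,0,0,0,0,0,-6.9],[100,0,0,0,0,0,-6.9],[100,0,0,0,0,0,-6.9],[100,0,0,0,0,0,-6.9]]'>/dev/null; python3 -m crank '[[100,0,0,0,0,0,-6.9],[100,0,0,0,0,0,-6.9],[100,0,0,0,0,0,-6.9],[100,-3,1.6,0,0,0,0],[100,-3,1.6,0,0,0,0],[100,-3,1.6,0,0,0,0],[100,-3,1.6,0,0,0,0],[100,-3,1.6,0,0,0,0],[100,-3,1.6,0,0,0,0],[100,-3,1.6,0,0,0,0]]' >/dev/null; python3 -m crank '[[100,-3,2,0,0,0,0],[100,-3,3.2,0,0,0,0],[100,0,0,0,0,0,0],[100,0,0,0,0,0,0],[100,0,0,0,0,0,0],[100,0,0,0,0,0,0],[100,0,0,0,0,0,0],[100,0,0,0,0,0,0],[100,0,0,0,0,0,0],[100,0,0,0,0,0,0]]'
cat >> h.py <<'E'
def grasp(i,up=0,tilt=.14):
    s,R=st(); T=Ro.from_euler("z",PSI+np.pi/2)*Ro.from_rotvec([np.pi,0,0])*Ro.from_rotvec([tilt,0,0])
    P=np.array([*(LID[i]+EX*.0017),.101])-T.apply([0,0,up])
    print("turn",np.degrees((R.inv()*T).as_rotvec()).round(1),"shift",(T.inv().apply(P-s["position"])*100).round(2))
E
python3 - <<'E'
from h import *
grasp(0)
p,d=r.camera("wrist"); cv2.imwrite("pics/w10.png",p); C=cam("wrist")
for c in blobs(p,(10,90,90),(30,255,255),600)[:3]:
    (u,v),rr=cv2.minEnclosingCircle(c); x=ray(C,u,v,.1); print(u,v,rr,x.round(4),np.linalg.norm(ray(C,u+rr,v,.1)-x), dep(C,u,v,d[int(v),int(u)]).round(4))
E
```

```text
clock: 40.85
position: [0.6082, 0.065, 0.2148]
ee_rot: [-2.381, -2.05, 0.001]
wrist_force: [-0.2, 0.2, -0.6]
opening: 0.092
grasp_force: 0.0
turn [8.  0.  0.1] shift [-0.29  1.93 11.22]
255.2061004638672 194.8625946044922 37.405967712402344 [0.6116 0.0626 0.1   ] 0.032316042305311626 [0.6116 0.0627 0.1001]
255.0 275.0 33.13618087768555 [ 0.5999 -0.0151  0.1   ] 0.031037933891155254 [ 0.6    -0.0142  0.1016]
```

View pics/w10.png

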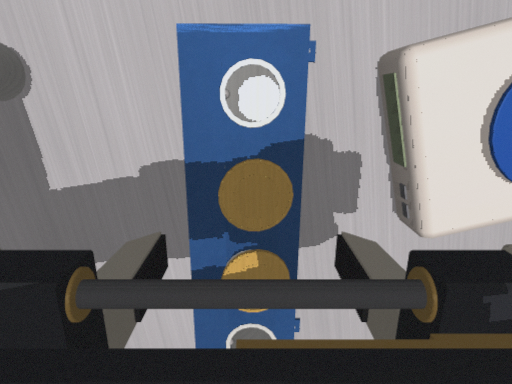

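The left lid is at (255,195), within about 1 mm of the estimate.

```bash
python3 -m crank '[[100,0,0,0,4,0,0],[100,0,0,0,4,0,0],[100,-0.25,1,0,0,0,0],[100,0,0.93,2,0,0,0],[100,0,0,2.5,0,0,0],[100,0,0,2.5,0,0,0],[100,0,0,2,0,0,0],[100,0,0,1,0,0,0],[100,0,0,0,0,0,0],[100,0,0,0,0,0,0]]'
python3 - <<'E'
from h import *
grasp(0)
E
```

```text
clock: 41.73
position: [0.6134, 0.0611, 0.1133]
ee_rot: [-2.299, -1.978, 0.139]
wrist_force: [-0.5, 0.2, 0.4]
opening: 0.0916
grasp_force: 0.0
turn [0. 0. 0.] shift [ 0.02 -0.05  1.25]
```

```bash
python3 -m crank '[[100,0,-0.05,0.8,0,0,0],[100,0,0,0.45,0,0,0],[100,0,0,0,0,0,0],[0,0,0,0,0,0,0],[0,0,0,0,0,0,0],[0,0,0,0,0,0,0],[0,0,0,0,0,0,0],[0,0,0,0,0,0,0],[0,0,0,0,0,0,0],[0,0,0,0,0,0,0]]'; python3 -m crank '[[0,0,0,-0.5,0,0,0],[0,0,0,-1,0,0,0],[0,0,0,-2,0,0,0],[0,0,0,-3,0,0,0],[0,0,0,-3,0,0,0],[0,0,0,0,-4,0,0],[0,0,0,0,-4,0,0],[0,0,0,0,0,0,0],[0,0,0,0,0,0,0],[0,0,0,0,0,0,0]]'
python3 - <<'E'
from h import *
p,d=r.camera("wrist"); cv2.imwrite("pics/w11.png",p)
T=np.array([.51,-.375])
for dx in(.06,-.06):
    go([*(T+dx*np.array([np.cos(-.047),np.sin(-.047)])),.12],PSI+np.pi/2)
E
```

```text
clock: 42.57
position: [0.612, 0.0612, 0.1012]
ee_rot: [-2.301, -1.979, 0.137]
wrist_force: [3.5, -1.6, 1.4]
opening: 0.0644
grasp_force: 30.0
clock: 43.4
position: [0.6238, 0.0595, 0.1948]
ee_rot: [-2.38, -2.048, 0.004]
wrist_force: [-0.6, -0.3, -1.2]
opening: 0.0645
grasp_force: 30.0
turn [-0.2  0.   0. ] shift cm [-44.04   1.18   7.44] opening 0.0644
turn [-0.2  0.   0. ] shift cm [-45.28 -10.76   7.44] opening 0.0644
```

View pics/w11.png

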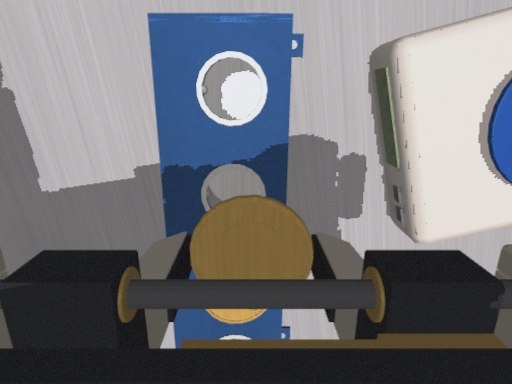

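The lid is held flat between the fingers at (251,250) and clear of its tin. Next is the tray.

```bash
python3 -m crank '[[0,-3.15,0.08,0,0,0,0],[0,-3.15,0.08,0,0,0,0],[0,-3.15,0.08,0,0,0,0],[0,-3.15,0.08,0,0,0,0],[0,-3.15,0.08,0,0,0,0],[0,-3.15,0.08,0,0,0,0],[0,-3.15,0.08,0,0,0,0],[0,-3.15,0.08,0,0,0,0],[0,-3.15,0.08,0,0,0,0],[0,-3.15,0.08,0,0,0,0]]'>/dev/null; python3 -m crank '[[0,-3.15,0.08,0,0,0,0],[0,-3.15,0.08,0,0,0,0],[0,-3.15,0.08,0,0,0,0],[0,-3.15,0.1,0,0,0,0],[0,0,0,2.5,0,0,0],[0,0,0,2.5,0,0,0],[0,0,0,2.5,0,0,0],[0,0,0,0,0,0,0],[0,0,0,0,0,0,0],[0,0,0,0,0,0,0]]'
python3 - <<'E'
from h import *
T=np.array([.51,-.375]); go([*(T+.06*np.array([np.cos(-.047),np.sin(-.047)])),.028],PSI+np.pi/2)
p,d=r.camera("wrist"); cv2.imwrite("pics/w12.png",p)
E
```

```text
clock: 45.12
position: [0.5701, -0.3789, 0.1211]
ee_rot: [2.381, 2.048, -0.001]
wrist_force: [0.4, -0.6, -0.2]
opening: 0.0644
grasp_force: 30.0
turn [0.  0.1 0. ] shift cm [ 0.1  -0.04  9.31] opening 0.0644
```

View pics/w12.png

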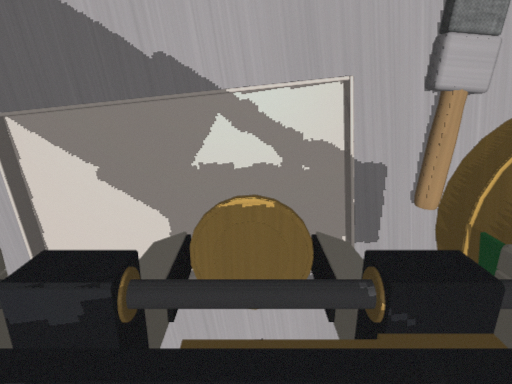

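The held lid is over the far half of the tray, clear of its walls (far wall at u=350). I'll lower and release it.

```bash
python3 -m crank '[[0,0.1,0,2.5,0,0,0],[0,0,0,2.5,0,0,0],[0,0,0,2.2,0,0,0],[0,0,0,1.4,0,0,0],[0,0,0,0.7,0,0,0],[0,0,0,0,0,0,0],[0,0,0,0.1,0,0,0],[0,0,0,0,0,0,0],[85,0,0,0,0,0,0],[85,0,0,0,0,0,0]]'; python3 -m crank '[[85,0,0,0,0,0,0],[85,0,0,0,0,0,0],[85,0,0,-2,0,0,0],[85,0,0,-3,0,0,0],[85,0,0,-4,0,0,0],[85,0,0,-4,0,0,0],[85,0,0,-4,0,0,0],[100,0,0,-1.5,0,0,0],[100,0,0,0,0,0,0],[100,0,0,0,0,0,0]]'
python3 - <<'E'
from h import *
s,R=st(); 
p,d=r.camera("wrist"); cv2.imwrite("pics/w13.png",p); C=cam("wrist")
for c in blobs(p,(10,90,60),(30,255,255),600,(150,100,350,290))[:1]:
    (u,v),rr=cv2.minEnclosingCircle(c); print(u,v,rr,dep(C,u,v,d[int(v),int(u)]).round(4))
go([*LID[1],.214],PSI+np.pi/2);
E
```

```text
clock: 46.0
position: [0.5699, -0.3777, 0.0269]
ee_rot: [2.38, 2.048, -0.001]
wrist_force: [0.2, 0.2, -0.0]
opening: 0.0736
grasp_force: 0.0
clock: 46.83
position: [0.5698, -0.3774, 0.212]
ee_rot: [2.38, 2.048, -0.001]
wrist_force: [-0.1, -0.3, -0.3]
opening: 0.0908
grasp_force: 0.0
251.26144409179688 172.41830444335938 29.99260711669922 [ 0.5695 -0.3754  0.025 ]
turn [-0.1  0.   0. ] shift cm [35.51 -2.61 -0.39] opening 0.0911
```

Lid placed: its top is at z = 0.025, as it should be for 22 mm on a 3 mm floor. On to the second lid.

```bash
python3 -m crank '[[100,2.96,-0.2,0,0,0,0],[100,2.96,-0.2,0,0,0,0],[100,2.96,-0.2,0,0,0,0],[100,2.96,-0.2,0,0,0,0],[100,2.96,-0.2,0,0,0,0],[100,2.96,-0.2,0,0,0,0],[100,2.96,-0.2,0,0,0,0],[100,2.96,-0.2,0,0,0,0],[100,2.96,-0.2,0,0,0,0],[100,2.96,-0.2,0,0,0,0]]'>/dev/null; python3 -m crank '[[100,2.96,-0.3,0,0,0,0],[100,2.96,-0.3,0,0,0,0],[100,0,0,0,4,0,0],[100,0,0,0,4,0,0],[100,0,0,0,0,0,0],[100,0,0,0,0,0,0],[100,0,0,0,0,0,0],[100,0,0,0,0,0,0],[100,0,0,0,0,0,0],[100,0,0,0,0,0,0]]'
python3 - <<'E'
from h import *
grasp(1); print((LID[1]+EX*.0016).round(4))
p,d=r.camera("wrist"); C=cam("wrist")
for c in blobs(p,(10,90,60),(30,255,255),600,(130,100,370,290))[:1]:
    (u,v),rr=cv2.minEnclosingCircle(c); x=ray(C,u,v,.1); print(u,v,rr,x.round(4),np.linalg.norm(ray(C,u+rr,v,.1)-x),dep(C,u,v,d[int(v),int(u)]).round(4))
E
```

```text
clock: 48.55
position: [0.5967, -0.0224, 0.211]
ee_rot: [-2.3, -1.978, 0.139]
wrist_force: [-0.5, 0.9, 0.2]
opening: 0.0918
grasp_force: 0.0
turn [ 0.  0. -0.] shift [ 0.04  1.68 10.88]
[ 0.5981 -0.0222]
272.2952575683594 193.040283203125 38.35649490356445 [ 0.5995 -0.0212  0.1   ] 0.0319227220048779 [ 0.5996 -0.021   0.1008]
```

```bash
python3 -m crank '[[100,0.08,0.87,0,0,0,0],[100,0,0.87,2,0,0,0],[100,0,0,2.5,0,0,0],[100,0,0,2.5,0,0,0],[100,0,0,2,0,0,0],[100,0,0,1.1,0,0,0],[100,0,0,0.75,0,0,0],[100,0,0,0,0,0,0],[100,0,0,0,0,0,0],[100,0,0,0,0,0,0]]'
python3 - <<'E'
from h import *
grasp(1)
E
python3 -m crank '[[0,0,0,0,0,0,0],[0,0,0,0,0,0,0],[0,0,0,0,0,0,0],[0,0,0,0,0,0,0],[0,0,0,0,0,0,0],[0,0,0,0,0,0,0],[0,0,0,0,0,0,0],[0,0,0,-0.5,0,0,0],[0,0,0,-1,0,0,0],[0,0,0,-2,0,0,0]]'; python3 -m crank '[[0,0,0,-3,0,0,0],[0,0,0,-3,0,0,0],[0,0,0,0,-4,0,0],[0,0,0,0,-4,0,0],[0,0,0,0,0,0,0],[0,0,0,0,0,0,0],[0,0,0,0,0,0,0],[0,0,0,0,0,0,0],[0,0,0,0,0,0,0],[0,0,0,0,0,0,0]]'
python3 - <<'E'
from h import *
T=np.array([.51,-.375]); go([*(T-.06*np.array([np.cos(-.047),np.sin(-.047)])),.028],PSI+np.pi/2)
E
```

```text
clock: 49.43
position: [0.5998, -0.0219, 0.102]
ee_rot: [-2.3, -1.979, 0.138]
wrist_force: [0.1, 0.5, 1.7]
opening: 0.0919
grasp_force: 0.0
turn [0.1 0.  0. ] shift [-0.06 -0.14  0.12]
clock: 50.27
position: [0.6025, -0.0222, 0.1344]
ee_rot: [-2.296, -1.975, 0.144]
wrist_force: [0.6, -0.5, -0.4]
opening: 0.0647
grasp_force: 30.0
clock: 51.1
position: [0.6124, -0.0238, 0.1944]
ee_rot: [-2.381, -2.048, 0.003]
wrist_force: [0.7, 0.1, -1.0]
opening: 0.0647
grasp_force: 30.0
turn [-0.1  0.   0. ] shift cm [-36.87 -10.85  16.64] opening 0.0647
```

```bash
python3 -m crank '[[0,-3.07,-0.9,0,0,0,0],[0,-3.07,-0.9,0,0,0,0],[0,-3.07,-0.9,0,0,0,0],[0,-3.07,-0.9,0,0,0,0],[0,-3.07,-0.9,0,0,0,0],[0,-3.07,-0.9,0,0,0,0],[0,-3.07,-0.9,0,0,0,0],[0,-3.07,-0.9,0,0,0,0],[0,-3.07,-0.9,0,0,0,0],[0,-3.07,-0.9,0,0,0,0]]'>/dev/null; python3 -m crank '[[0,-3.07,-0.9,0,0,0,0],[0,-3.07,-0.9,0,0,0,0],[0,0,0,2.5,0,0,0],[0,0,0,2.5,0,0,0],[0,0,0,2.5,0,0,0],[0,0,0,2.5,0,0,0],[0,0,0,0,0,0,0],[0,0,0,0,0,0,0],[0,0,0,0,0,0,0],[0,0,0,0,0,0,0]]'
python3 - <<'E'
from h import *
T=np.array([.51,-.375]); go([*(T-.06*np.array([np.cos(-.047),np.sin(-.047)])),.0275],PSI+np.pi/2)
p,d=r.camera("wrist"); cv2.imwrite("pics/w14.png",p)
E
```

```text
clock: 52.77
position: [0.4513, -0.3727, 0.0971]
ee_rot: [2.379, 2.047, -0.001]
wrist_force: [0.2, 0.6, -0.5]
opening: 0.0643
grasp_force: 30.0
turn [0.1 0.1 0. ] shift cm [ 0.04 -0.13  6.96] opening 0.0643
```

View pics/w14.png

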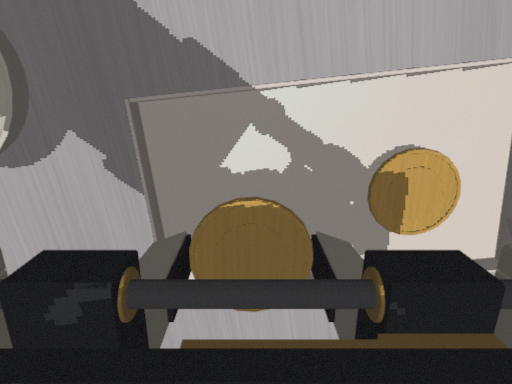

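The first lid lies flat at (415,192). The held lid is over the near half with room all round.

```bash
python3 -m crank '[[0,0,-0.1,2.5,0,0,0],[0,0,0,2.2,0,0,0],[0,0,0,1.4,0,0,0],[0,0,0,0.8,0,0,0],[0,0,0,0,0,0,0],[0,0,0,0.1,0,0,0],[0,0,0,0,0,0,0],[85,0,0,0,0,0,0],[85,0,0,0,0,0,0],[85,0,0,0,0,0,0]]'; python3 -m crank '[[85,0,0,0,0,0,0],[85,0,0,-2,0,0,0],[85,0,0,-3,0,0,0],[85,0,0,-4,0,0,0],[85,0,0,-4,0,0,0],[85,0,0,-4,0,0,0],[85,0,0,0,0,0,0],[85,0,0,0,0,0,0],[85,0,0,0,0,0,0],[85,0,0,0,0,0,0]]'
python3 - <<'E'
from h import *
p,d=r.camera("wrist"); C=cam("wrist")
for c in blobs(p,(10,90,60),(30,255,255),600,(130,90,500,290))[:2]:
    (u,v),rr=cv2.minEnclosingCircle(c)
    g=[(dep(C,u+a,v+b,d[int(v+b),int(u+a)])*1000).round(1).tolist() for a,b in((0,0),(-15,0),(15,0),(0,-15),(0,15))]; print(g)
p,d=r.camera("side"); cv2.imwrite("pics/s9.png",p)
C=cam("top"); p,d=r.camera("top")
for nm,lo,hi,z,box in(("red",(0,150,60),(8,255,255),.025,(100,140,175,260)),("jar",(100,120,50),(125,255,255),.051,(100,140,175,260)),("weight",(10,90,60),(30,255,255),.05,(100,140,175,260))):
    for c in blobs(p,lo,hi,20,box)[:1]: print(nm,ray(C,*cv2.minAreaRect(c)[0],z).round(3))
E
```

```text
clock: 53.65
position: [0.4496, -0.372, 0.0259]
ee_rot: [2.381, 2.048, -0.001]
wrist_force: [-1.1, 0.5, 0.1]
opening: 0.0768
grasp_force: 0.0
clock: 54.48
position: [0.4488, -0.3711, 0.1937]
ee_rot: [-2.379, -2.047, 0.002]
wrist_force: [-0.3, -0.1, -0.0]
opening: 0.0778
grasp_force: 0.0
[[569.7, -376.3, 25.1], [554.5, -373.8, 26.2], [584.4, -378.4, 25.8], [570.0, -360.8, 26.2], [568.9, -391.9, 25.5]]
[[449.9, -372.1, 23.9], [434.8, -369.4, 25.4], [465.1, -373.8, 26.3], [452.3, -356.0, 26.9], [447.5, -387.5, 25.7]]
red [0.481 0.352 0.025]
jar [0.595 0.293 0.051]
weight [0.604 0.415 0.05 ]
```

View pics/s9.png

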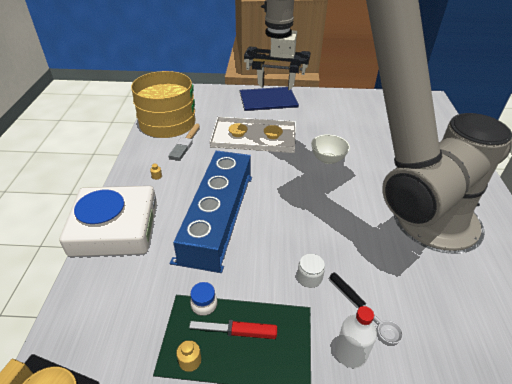

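The side view shows all four tins open and both lids flat in the tray at (238,131) and (273,133). The lever lies on the mat at (235,328), with the jar at (203,298) and the weight at (189,355) standing beside it.

```bash
python3 -c "
from plant import r
print(r.close_job())"
```

```text
the job is handed in; nothing more can be done
None
```

I handed the job in at about 55 s of the 210 s limit; no verdict came back. In the last pictures both lids lie flat in the tray, the weight, jar and lever are on the mat, and the other items look undisturbed.

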